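Turn a lidded carton over in the labelling cradle

ROBOT

A 7-joint arm with a two-finger parallel gripper is mounted at the origin on a cart in front of the work surface, level with it; the furniture and walls round the work are solid. World frame = base frame: x ahead of the robot, y to its left, z up, the work surface at z = 0. Lengths are in mm, angles in rad, forces in N, time in s.
With the tool pointing down it reaches from about 400 to 875 mm from the base axis. Payload 4.4 kg.
Tool frame: the origin (TCP) lies midway between the tips of the shut fingers; the grasp point (between the pads) lies ctrl.tcp_to_grasp behind it (ctrl.tcp_to_grasp is the distance from the TCP to the grasp point, in mm); z points along the fingers, y is the line along which they close (so a half turn about z gives the same grasp; the last joint's range is limited). The gripper opens to 85 mm and grips with 20 to 120 N. Pads are 22 mm wide; open, the fingers measure 114 mm over their backs; the gripper's body (76 mm by 85 mm) begins 54 mm behind the grasp point. The pads swing forward as they close: fully open they stand 13 mm farther back than shut.
Start: joints at [-1.201, 0.628, 0.038, 1.517, -0.027, 0.996, -0.02], TCP at [274.367, 589.272, 209.713] pointing down, gripper open.
Joint ranges: [-3.06, 3.06], [-0.37, 2.12], [-1.25, 1.32], [0.18, 2.47], [-1.1, 4.24], [0.23, 1.98], [-2.94, 2.94]. Speed limits (rad/s): [2.57, 2.57, 3.14, 3.14, 3.14, 3.14, 3.14].

INTERFACE

Orientations are given as [roll, pitch, yaw] about the fixed x, y, z axes, in that order (R = Rz(yaw) Ry(pitch) Rx(roll)).
In Python, from cell import ctrl, get_image, get_calibration, workorder, boxes_of, place_of gives the robot as it stands.
- The arm moves only by the tool play_rows, never from a script. Its argument "series" is a list that holds one entry, the list of rows, each a list of 7 numbers: the shift along the world's x, y, z in cm, then the turn, a rotation vector about the world's x, y, z in degrees, then the closure, from 0 (fully open) to 1 (shut). A call has 1 to 20 rows; each row shifts and turns the commanded pose from where the row before left it; what a row does not reach is not made up. A row lasts 1/8 s, in which the tool goes at most 62.5 mm and 10.7 degrees, less where a joint would pass 70% of its speed; a pose out of reach is approached as far as the arm can. A call with a gripper value outside its range is refused whole. The fingers move at their own pace and stop on an object; the grip force is fixed at half the most. Time passes only in rows, so rows that do not move let the fingers close. It gives the time, the measured TCP pose, the force, the opening and the grip force at its end, in the units of the state.
- ctrl.read_state(): the state, without advancing time (a new reading comes with each control period).
- get_image(name): name is "side" or "top"; returns (picture, depth): 400x640x3 uint8, red, green, blue; 400x640 float32, mm along the optical axis (not along the pixel's ray), 0 where there is no reading.
- get_calibration(name): a dict with "K" (3x3 intrinsics, pixels), "k1" (the pictures are not rectified: a ray, as slopes to the right and down, at radius r is drawn at 1 + k1 r^2 times it, then the intrinsics apply), "R" (3x3) and "t" (3): a world point X has camera coordinates R X + t. Camera axes: x right, y down, z forward; pixel columns grow to the right and rows downward; lengths in mm; the calibration is good to about 2 mm. A picture is of the moment at which its call begins. get_calibration takes no time and is no camera call.
- workorder.finish_job(): hands the job in; it is judged then, once.
Trained networks look in the newest picture that a camera, given by its name, has taken for a name from the list of things; names that differ only in an ending like _2 or _b are one class to them, and where a whole thing is asked for, a point or a joint stands for the part that bears it (a point fixed in the world has none). Each returns a list of dicts, best first, with "p" (0 to 1); they miss things now and then, are a little off and sometimes report something else, mostly with a low value. They report only what shows in the picture. A call takes as long as a camera call. They do not tell look-alikes from the thing itself.
- boxes_of(target, camera): "pixel" ([column, row] in pixels, amid what is visible of it).
- place_of(target, camera): "pixel" ([column, row] in pixels: a listed point, or the origin of a listed thing).
The state is a dict: "clock": time; "qpos": joint angles; "qd": joint speeds; "tau": joint torques, N m; "eef_pos": TCP position; "tool_rot": TCP orientation; "force": force on the tool from outside, world axes, zero at the start; "torque": the same for the moment, N m; "width": finger opening in mm; "gripper_force": force on a finger pad.
Only numpy, scipy, OpenCV 4.12 (cv2) and the standard library are available. Lean on these libraries where they do the work, as an engineer would, in place of code of your own. Each camera call takes 0.05 s, during which the arm holds its last target. There are 200 camera calls.

TASK

The green-lidded carton lies in the yellow labelling cradle with its lid upward; its lid is only loosely fitted and a stapler lies inside. Turn the carton over, holding the lid shut all the while, and lay it back in the middle of the same cradle with the lid underneath and the underside upward, ready for its label. Do not drop or throw the carton, and leave the other things on the bench alone.

Things in the scene. Friction and masses are not known exactly. Their poses are not given: they have to be found in the camera images.
- carton: white lower part (tray) of the carton, 66 x 150 mm (its x, y), 32 mm high; a neck inside it stands 14 mm higher and the lid slips over that with 2 mm play. Origin: centre of the underside (yellow field there); z axis points from the underside to the lid. At the start it lies seated in the cradle, z leaning 45 degrees from vertical, along the cradle's +x and up
- carton_lid: the loose green lid, 66 x 150 mm, 22 mm high, nothing but gravity and its neck keep it on. Origin: centre of its open rim; z axis points to its closed top. Shut, its origin coincides with lid_seat and its axes with the tray's
- lid_seat (a point): point on the tray, 32 mm above its underside on its z axis, where the lid's origin sits when shut
- carton_center (a point): centre of the shut carton, fixed to the tray 27 mm above its underside; axes as the tray's. Shut, tray and lid are flush and measure 66 x 150 x 54 mm, 0.4 to 0.55 kg with the stapler. To keep the lid on, pinch across the 54 mm (about 20 N is plenty): one finger on the middle of the lid's top, one on the middle of the underside
- cradle: yellow labelling cradle, fixed to the bench: base plate 130 x 150 x 8 mm and two upright V-shaped ribs, 14 mm wide, centred 55 mm either side of its middle along its y, so 96 mm are free between them. Origin: middle of its foot, on the bench; z up, y along the trough, x across it, away from the robot and to its left. A 10 mm cross rod joins the ribs 40 mm above the bench, under the V's corner
- cradle_seat (a point): centre of the carton when seated in mid-cradle, 120 mm above the bench; axes as the cradle's. Half a turn about the line from here along the cradle's +x and down at 45 degrees brings the carton into the same seat, upside down
- cradle_corner (a point): inner corner of the V, midway between the ribs, 78 mm above the bench. Both arms lean 45 degrees and end 110 to 125 mm above the bench; the arm on the cradle's -x side faces +x and up and bears the carton's underside (later its lid), the other faces -x and up and bears its side. From the -x side a finger can pass under the carton between the ribs, moving along +x and down at 45 degrees
- tape_dispenser: pink tape dispenser, bystander, 61 x 155 x 92 mm, origin centre of its underside
- calculator: grey pocket calculator, bystander, 116 x 70 x 15 mm, origin centre of its underside
- box_cutter_2: red box cutter, bystander, 22 x 161 x 16 mm, origin centre of its underside
- ink_pad: blue ink pad tin, bystander, 63 x 91 x 18 mm, origin centre of its underside
Things that resemble listed ones, but are neither listed nor needed, are in the scene too. There is more than one size of the cradle; the job needs the larger.

How it is judged (in metres and radians):
At the end, for the whole second after the job is handed in: The carton is back in the cradle upside down (its z axis more than 2.05 rad from up; seated it is 2.36), its centre within 25 mm of the seat's centre, its length along the trough within 0.2 rad, the lid shut (within 6 mm), everything at rest (angle between carton's own z axis and vertical above 2.05 rad and distance between carton_center and cradle_seat below 0.025 m and angle between the y axis of carton and the y axis of cradle, either way round below 0.2 rad and distance between carton_lid and lid_seat below 0.006 m and linear speed of each of carton, carton_lid below 0.02 m/s); the robot touches nothing.
It fails at once if the lid comes more than 10 mm out of its shut place on the tray (distance between carton_lid and lid_seat above 0.01 m).
It fails at once if the carton is dropped or thrown (faster than 1 m/s) (linear speed of carton above 1 m/s).
It fails at once if a bystander (tape dispenser, calculator, box cutter, ink pad) is moved more than 30 mm (distance of any of tape_dispenser, calculator, box_cutter_2, ink_pad from where it was at the start of the episode above 0.03 m).
It also fails if it takes over 51 s, if anything falls off the work surface, if the arm or the gripper's body presses on something with over 40 N, if the wrist force passes 120 N, or if a joint passes its speed limit or range.

## Working session

There is one attempt and no reset: what is moved stays moved. The work goes in short steps, Python scripts to look and compute and a tool call to move; the robot and the scene stay as the last step left them, time stands still between calls to the robot, and variables do not carry over. Pictures are saved under pics/ and viewed, at most 10 in all, crops included, and the job is handed in when it is done.

Besides the shell and the picture viewer there is one more tool, called after "Emit:" by a JSON object that holds its "api" and its "payload". play_rows: Moves the arm, as the interface text tells. Its arguments: {"type":"object","properties":{"series":{"type":"array"}},"required":["series"]}

```bash
mkdir -p pics; ls
cat > h.py <<'E'
import numpy as np, cv2
from cell import ctrl, get_image, get_calibration, workorder, boxes_of, place_of
from scipy.spatial.transform import Rotation as Ro
def back(name,px,depth=None,z=None):
    c=get_calibration(name);K=np.array(c["K"]);R=np.array(c["R"]);t=np.array(c["t"])
    px=np.atleast_2d(np.array(px,float))
    d=np.stack([(px[:,0]-K[0,2])/K[0,0],(px[:,1]-K[1,2])/K[1,1]],1)
    u=d.copy()
    for _ in range(20): u=d/(1+c["k1"]*(u**2).sum(1,keepdims=True))
    r=np.c_[u,np.ones(len(u))]
    o=-R.T@t; w=r@R
    if z is not None: s=((z-o[2])/w[:,2])[:,None]
    else: s=np.atleast_1d(depth)[:,None]
    return o+s*w
def proj(name,X):
    c=get_calibration(name);K=np.array(c["K"]);X=np.atleast_2d(X)@np.array(c["R"]).T+np.array(c["t"])
    u=X[:,:2]/X[:,2:]; u=u*(1+c["k1"]*(u**2).sum(1,keepdims=True))
    return u@K[:2,:2].T+K[:2,2]
def save(n,im): cv2.imwrite("pics/"+n,im[:,:,::-1])
E
python3 - <<'E'
from h import *
print({k:v for k,v in ctrl.read_state().items()}, ctrl.tcp_to_grasp)
for n in("side","top"):
    im,d=get_image(n); save(n+"0.png",im); np.save(n+"0.npy",d); np.save(n+"0i.npy",im)
    c=get_calibration(n); print(n,-np.array(c["R"]).T@np.array(c["t"]),np.array(c["R"])[2])
    for t in("carton","carton_lid","cradle","cradle_seat","cradle_corner","carton_center","tape_dispenser","calculator","box_cutter_2","ink_pad"):
        for r in place_of(t,n)[:3]:
            p=r["pixel"];x=int(np.clip(p[0],0,639));y=int(np.clip(p[1],0,399))
            print(n,t,np.round(p),round(r["p"],2),back(n,p,[d[y,x]]).round()[0])
E
```

```text
pics
{'clock': 0.0, 'qpos': array([-1.20081409,  0.6293494 ,  0.0384474 ,  1.51840546, -0.02702466,
        0.99628577, -0.02000277]), 'qd': array([ 0.00132041,  0.00084121, -0.00045872,  0.00077181, -0.00042821,
       -0.00052498, -0.00074564]), 'tau': array([-9.99206786e-04, -5.63391244e+01,  1.22603405e+00, -1.93443096e+01,
        1.10029976e-02,  1.04491721e-02, -6.17382028e-06]), 'eef_pos': array([274.06019299, 588.64446739, 208.77512327]), 'tool_rot': array([-3.13966268e+00,  8.94817662e-06,  2.70578898e+00]), 'force': array([ 0.70005404, -0.91835508,  0.54662058]), 'torque': array([ 0.05460383, -0.00027487,  0.00467457]), 'gripper_force': 0.0, 'width': 85.38558865388411} 18.700000000000003
side [-322.17451992   59.73843584 1249.01632806] [ 0.56394082 -0.14772434 -0.81249509]
side carton [303. 207.] 0.58 [447. -79. 134.]
side carton_lid [295. 202.] 0.7 [454. -59. 158.]
side carton_lid [297. 201.] 0.5 [461. -66. 152.]
side cradle [296. 224.] 0.88 [403. -49. 120.]
side cradle [364. 236.] 0.65 [ 358. -241.   49.]
side cradle_seat [294. 202.] 0.93 [454. -56. 160.]
side cradle_sea
[... 747 characters left out ...]
 carton_lid [281. 191.] 0.6 [480. -55. 150.]
top carton_lid [430. 166.] 0.6 [ 552. -446.   60.]
top cradle [285. 196.] 0.94 [467. -66. 154.]
top cradle [362. 232.] 0.87 [ 387. -264.    2.]
top cradle [421. 235.] 0.52 [ 372. -422.   16.]
top cradle_seat [362. 228.] 0.74 [ 395. -260.   27.]
top cradle_seat [286. 191.] 0.66 [478. -67. 158.]
top cradle_seat [284. 192.] 0.66 [474. -64. 159.]
top cradle_corner [362. 228.] 0.7 [ 396. -260.   32.]
top carton_center [279. 191.] 0.86 [479. -50. 149.]
top tape_dispenser [427. 167.] 0.61 [ 549. -439.   60.]
top calculator [420. 236.] 0.89 [ 370. -420.   10.]
top box_cutter_2 [235. 237.] 0.65 [380.  80.  18.]
top ink_pad [183. 246.] 0.61 [362. 219.  18.]
```

View pics/top0.png

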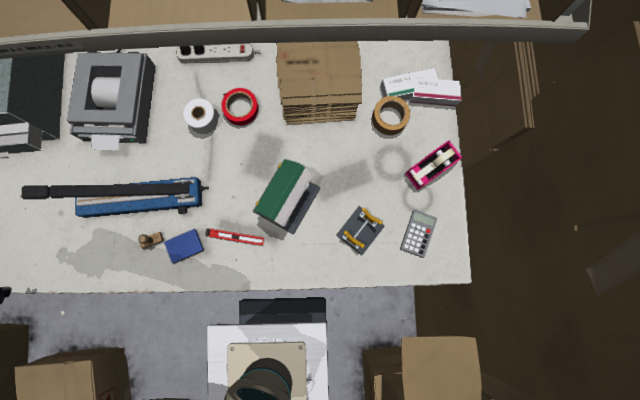

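View pics/side0.png

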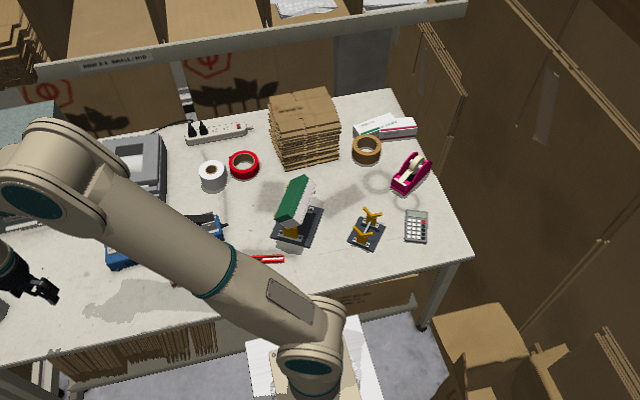

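The top view shows the carton with its green lid at (280,190) and white tray side at (290,205), in the larger cradle. The small empty decoy cradle is at (362,230). The bystanders are the calculator (420,235), tape dispenser (430,165), ink pad (184,246) and cutter (235,237). The larger cradle is the one holding the carton, so next I fit the lid plane and the trough direction, and make a crop to confirm.

Run:
```python
from h import *
print([a for a in dir(ctrl) if a[0]!='_'])
P={}
allp=[]
for n in("side","top"):
    im=np.load(n+"0i.npy");d=np.load(n+"0.npy")
    hsv=cv2.cvtColor(im,cv2.COLOR_RGB2HSV)
    m=((hsv[...,0]>60)&(hsv[...,0]<90)&(hsv[...,1]>110)&(d>0)).astype(np.uint8)
    y0,y1,x0,x1=(150,250,240,340) if n=="top" else (165,260,260,340)
    mm=np.zeros_like(m);mm[y0:y1,x0:x1]=m[y0:y1,x0:x1]
    ys,xs=np.nonzero(mm); X=back(n,np.c_[xs,ys],d[ys,xs])
    # RANSAC-plane
    best=None;rng=np.random.default_rng(0)
    for _ in range(400):
        a,b,c=X[rng.choice(len(X),3,False)];nn=np.cross(b-a,c-a);L=np.linalg.norm(nn)
        if L<200: continue
        nn/=L; k=abs((X-a)@nn)<2.5
        if best is None or k.sum()>best.sum():best=k
    Q=X[best];c=Q.mean(0);u,s,vt=np.linalg.svd(Q-c);nn=vt[2]*np.sign(vt[2][2])
    uv=((Q-c)@vt[:2].T).astype(np.float32);r=cv2.minAreaRect(uv)
    bp=cv2.boxPoints(r)@vt[:2]+c
    print(n,len(X),len(Q),"normal",nn.round(3),"tilt",np.degrees(np.arccos(nn[2])),"yaw of n",np.degrees(np.arctan2(nn[1],nn[0])),"longaxis",vt[0].round(3))
    print("rect",np.round(r[1],1),"centre",(np.array(r[0])@vt[:2]+c).round(1),"=> carton centre",(np.array(r[0])@vt[:2]+c-27*nn).round(1));print(bp.round())
    cr=im[150:270,230:400] if n=="top" else im[165:265,240:400]
    P[n]=cv2.resize(cr,(400,300),interpolation=cv2.INTER_CUBIC)
save("crop.png",np.hstack([P["top"],P["side"]]))
```

```text
['MotionError', 'read_state', 'tcp_to_grasp']
side 761 472 normal [0.366 0.604 0.708] tilt 44.93887791595296 yaw of n 58.74653429771178 longaxis [-0.861  0.508  0.013]
rect [154.4  73.2] centre [491.8 -49.6 141.1] => carton centre [481.9 -65.9 122. ]
[[ 547. -111.  165.]
 [ 571.  -65.  113.]
 [ 437.   11.  118.]
 [ 413.  -35.  169.]]
top 1264 894 normal [0.367 0.603 0.708] tilt 44.89504160184509 yaw of n 58.65959632372988 longaxis [-0.851  0.526 -0.007]
rect [ 65.5 145.9] centre [490.5 -44.2 141.4] => carton centre [480.6 -60.5 122.3]
[[ 541. -102.  164.]
 [ 416.  -26.  165.]
 [ 440.   13.  118.]
 [ 565.  -62.  118.]]
```

View pics/crop.png

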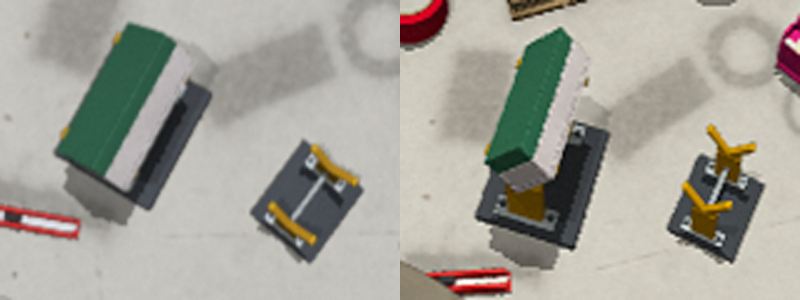

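The crop confirms it. The carton sits in the larger cradle, with rib tips showing at the lid edge, and the small empty cradle beside it is the decoy. The fit is consistent: tilt 45°, yaw 58.7°, centre about (481,-62,121).

```bash
cat >> h.py <<'E'
YAW=np.radians(58.7)
def axes(yaw=YAW):
    x=np.array([np.cos(yaw),np.sin(yaw),0]);z=np.array([0,0,1.]);return (x-z)/2**.5,(x+z)/2**.5  # approach t, v
def rv(s,yaw=YAW,sign=1):
    t,v=axes(yaw);y=sign*v;T=np.c_[np.cross(y,t),y,t]
    C=Ro.from_euler('xyz',s["tool_rot"]).as_matrix()
    return Ro.from_matrix(T@C.T).as_rotvec(degrees=True)
E
python3 - <<'E'
from h import *
s=ctrl.read_state();t,v=axes()
print(t,v); C=np.array([481,-62,120])
print(s["eef_pos"],C+20*t,C-150*t)
for g in(1,-1):
    r=rv(s,sign=g);print(g,r,np.linalg.norm(r))
E
```

```text
[ 0.36735549  0.60419363 -0.70710678] [0.36735549 0.60419363 0.70710678]
[274.38729326 589.25725924 209.72140585] [488.34710974 -49.91612734 105.85786438] [ 425.89667696 -152.62904495  226.06601718]
1 [ 39.70141169 -21.23024163  -6.00050531] 45.41950367263279
-1 [-31.46817528 -58.84774502 160.86006747] 174.15299151835603
```

Emit:
{"api": "play_rows", "payload": {"series": [[[1.5,-1,2.5,0,0,0,0],[1.5,-3,2.5,0,0,0,0],[1.5,-4,2.5,0,0,0,0],[1.5,-4.5,2.5,0,0,0,0],[1.5,-4.5,2,0,0,0,0],[1.5,-4.5,0,0,0,0,0],[1,-4.5,0,0,0,0,0],[1,-4.5,0,0,0,0,0],[1,-4.5,0,0,0,0,0],[1,-4.5,0,0,0,0,0],[1,-4.5,0,0,0,0,0],[0.5,-4.5,0,0,0,0,0],[0.5,-4.5,0,0,0,0,0],[0.5,-4.5,0,0,0,0,0],[0,-4.5,0,0,0,0,0],[0,-4,0,0,0,0,0],[0,-4,0,0,0,0,0],[0,-4,0,0,0,0,0],[0,0,0,0,0,0,0],[0,0,0,0,0,0,0]]]}}

```text
clock: 3.6
eef_pos: [429.4, -150.1, 329.7]
tool_rot: [3.141, -0.0, 2.706]
force: [0.4, -0.3, -0.0]
width: 85.2
gripper_force: 0.0
```

Run:
```python
from h import *
s=ctrl.read_state();print(s["clock"],s["eef_pos"],s["qpos"].round(2),rv(s))
```

```text
3.6 [ 429.35680828 -150.06865782  329.66842511] [-0.04  0.22  0.4   1.86 -0.1   1.08  1.53] [ 39.66235563 -21.22761017  -6.02437612]
```

Emit:
{"api": "play_rows", "payload": {"series": [[[0,0,0,6.6,-3.55,-1.0,0],[0,0,0,6.6,-3.55,-1.0,0],[0,0,0,6.6,-3.55,-1.0,0],[0,0,0,6.6,-3.55,-1.0,0],[0,0,0,6.6,-3.55,-1.0,0],[0,0,0,6.6,-3.55,-1.0,0],[0,0,0,0,0,0,0],[0,0,0,0,0,0,0]]]}}

```text
clock: 4.6
eef_pos: [429.9, -149.5, 330.1]
tool_rot: [2.358, 0.002, 2.598]
force: [0.0, 0.2, 0.9]
width: 85.6
gripper_force: 0.0
```

Run:
```python
from h import *
s=ctrl.read_state();print(s["clock"],s["eef_pos"],s["qpos"].round(2),rv(s));t,v=axes()
C=np.array([481,-62,120.])
for k in(-150,-60,20): print(k,(C+k*t-s["eef_pos"]).round(1))
im,d=get_image("top");save("t1.png",cv2.resize(im[100:300,180:500],(800,500)))
np.save("t1.npy",d);np.save("t1i.npy",im)
```

```text
4.6 [ 429.92133773 -149.52619227  330.12681536] [ 0.58  0.38  0.36  1.98 -0.88  1.32  2.43] [ 0.16495822  0.04173578 -0.12704482]
-150 [  -4.    -3.1 -104.1]
-60 [  29.    51.3 -167.7]
20 [  58.4   99.6 -224.3]
```

View pics/t1.png

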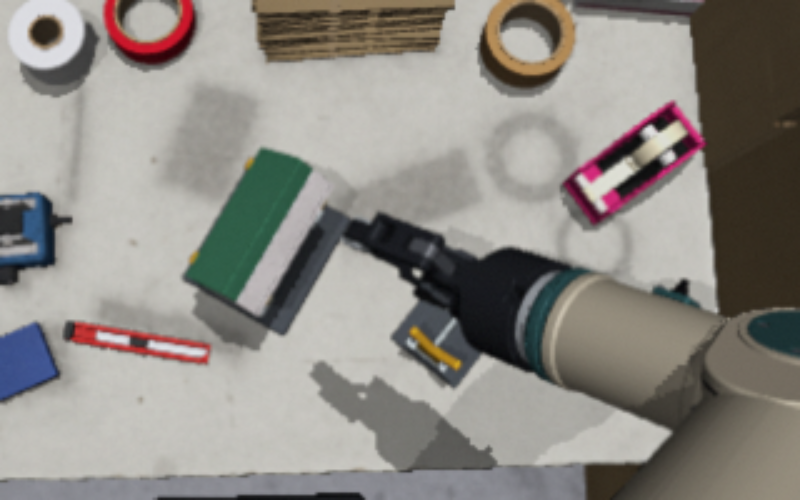

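The gripper is poised on the -x side, pointing at the carton at (250,225) in the crop. Now I lower it to the approach line.

Emit:
{"api": "play_rows", "payload": {"series": [[[-0.1,-0.1,-2.6,0,0,0,0],[-0.1,-0.1,-2.6,0,0,0,0],[-0.1,-0.1,-2.6,0,0,0,0],[-0.1,-0.1,-2.6,0,0,0,0],[0.8,1.3,-1.5,0,0,0,0],[0.8,1.3,-1.5,0,0,0,0],[0.8,1.3,-1.5,0,0,0,0],[0.8,1.3,-1.5,0,0,0,0],[0,0,0,0,0,0,0],[0,0,0,0,0,0,0]]]}}

```text
clock: 5.9
eef_pos: [457.7, -103.5, 166.3]
tool_rot: [2.359, 0.003, 2.595]
force: [-0.1, 0.9, -0.0]
width: 85.2
gripper_force: 0.0
```

Run:
```python
from h import *
s=ctrl.read_state();print(s["clock"],s["eef_pos"],s["qpos"].round(2),rv(s));t,v=axes();w=np.cross(t,v)
C=np.array([481,-63,120.5])
e=s["eef_pos"]-C;print("u,v,w",e@t,e@v,e@w)
for k in(0,22): print(k,(C+k*t-s["eef_pos"]).round(1))
im,d=get_image("top");a=cv2.resize(im[140:260,240:400],(400,300))
im,d=get_image("side");b=cv2.resize(im[150:270,240:400],(400,300));save("t2.png",np.hstack([a,b]))
```

```text
5.9 [ 457.72995346 -103.49175458  166.30592831] [ 0.73  0.63  0.01  2.17 -1.09  0.9   2.71] [0.21755438 0.1023346  0.0306592 ]
u,v,w -65.40292211327274 -0.6235570535385762 1.1529436350244424
0 [ 23.3  40.5 -45.8]
22 [ 31.4  53.8 -61.4]
```

View pics/t2.png

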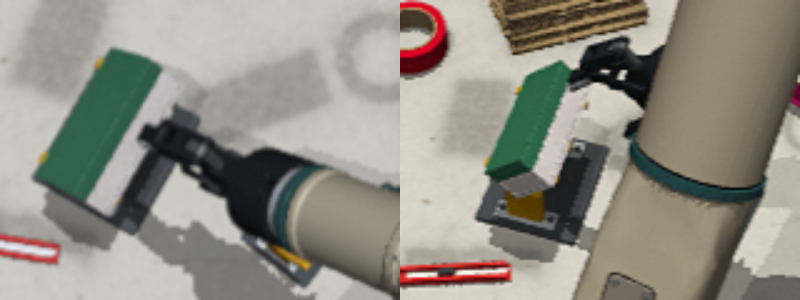

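Emit:
{"api": "play_rows", "payload": {"series": [[[0.5,0.9,-1.0,0,0,0,0],[0.5,0.9,-1.0,0,0,0,0],[0.5,0.9,-1.0,0,0,0,0],[0.5,0.9,-1.0,0,0,0,0],[0,0,0,0,0,0,0]]]}}

```text
clock: 6.62
eef_pos: [477.2, -66.8, 125.5]
tool_rot: [2.357, 0.001, 2.594]
force: [0.0, -0.2, -0.4]
width: 85.6
gripper_force: 0.0
```

```bash
cat > st.py <<'E'
from h import *
s=ctrl.read_state();print(s["clock"],s["eef_pos"],s["qpos"].round(2),rv(s).round(2),rv(s,sign=-1).round(1),s["force"].round(1),s["width"]);t,v=axes();w=np.cross(t,v)
C=np.array([481,-63,120.5])
e=s["eef_pos"]-C;print("u,v,w",e@t,e@v,e@w,"to u=22",(C+22*t-s["eef_pos"]).round(1))
E
python3 st.py
```

```text
6.625 [477.18633561 -66.81362048 125.46664585] [ 0.92  0.74 -0.41  2.2  -1.09  0.58  2.66] [0.05 0.02 0.05] [  66.2  108.7 -127.3] [ 0.  -0.2 -0.4] 85.55143163240758
u,v,w -7.217084709825112 -0.1931867961525886 -1.2773704887440522 to u=22 [ 11.9  17.1 -20.5]
```

Emit:
{"api": "play_rows", "payload": {"series": [[[0.4,0.6,-0.7,0,0,0,0],[0.4,0.6,-0.7,0,0,0,0],[0.3,0.5,-0.6,0,0,0,0],[0,0,0,0,0,0,0]]]}}

```text
clock: 7.12
eef_pos: [488.2, -50.2, 105.5]
tool_rot: [2.358, 0.001, 2.594]
force: [0.1, 0.9, -0.1]
width: 85.2
gripper_force: 0.0
```

```bash
python3 st.py
```

```text
7.125 [488.20484622 -50.20455151 105.45655254] [ 0.97  0.81 -0.56  2.21 -1.09  0.44  2.64] [0.12 0.01 0.05] [ -66.2 -108.6  127.4] [ 0.1  0.9 -0.1] 85.20705412898914
u,v,w 21.014992008098346 -0.25965540780828 -0.49123555896449744 to u=22 [ 0.9  0.5 -0.5]
```

Emit:
{"api": "play_rows", "payload": {"series": [[[0,0,0,0,0,0,0.2],[0,0,0,0,0,0,0.3],[0,0,0,0,0,0,0.35],[0,0,0,0,0,0,0.4],[0,0,0,0,0,0,0.5],[0,0,0,0,0,0,0.7],[0,0,0,0,0,0,1],[0,0,0,0,0,0,1]]]}}

```text
clock: 8.12
eef_pos: [488.8, -49.1, 107.2]
tool_rot: [2.354, 0.002, 2.595]
force: [-1.0, -2.3, 9.4]
width: 52.9
gripper_force: 62.7
```

```bash
python3 st.py
```

```text
8.125 [488.84415019 -49.14852674 107.16222489] [ 0.98  0.81 -0.56  2.21 -1.09  0.44  2.64] [-0.01  0.17  0.  ] [ -66.3 -108.7  127.1] [-1.  -2.3  9.4] 52.908263179822164
u,v,w 20.681794787002776 1.8193323410509379 -0.49360169581812663 to u=22 [ 0.2 -0.6 -2.2]
```

Emit:
{"api": "play_rows", "payload": {"series": [[[-0.2,-0.3,0.4,0,0,0,1],[-0.4,-0.6,0.7,0,0,0,1],[-0.4,-0.6,0.7,0,0,0,1],[-0.4,-0.6,0.7,0,0,0,1],[-0.4,-0.6,0.7,0,0,0,1],[-0.6,-1.0,1.2,0,0,0,1],[-0.6,-1.0,1.2,0,0,0,1],[-0.6,-1.0,1.2,0,0,0,1],[-0.6,-1.0,1.2,0,0,0,1],[-0.6,-1.0,1.2,0,0,0,1],[-0.4,-0.7,1.2,0,0,0,1],[0,0,1.2,0,0,0,1],[0,0,1.2,0,0,0,1],[0,0,1.2,0,0,0,1],[0,0,0,0,0,0,1],[0,0,0,0,0,0,1]]]}}

```text
clock: 10.12
eef_pos: [436.2, -133.6, 245.5]
tool_rot: [2.357, 0.001, 2.595]
force: [-0.1, -0.7, -3.3]
width: 52.9
gripper_force: 65.3
```

```bash
python3 st.py
python3 - <<'E'
from h import *
im,d=get_image("top");a=cv2.resize(im[140:260,240:400],(400,300));np.save("t3.npy",d);np.save("t3i.npy",im)
im,d=get_image("side");b=cv2.resize(im[150:270,240:400],(400,300));save("t3.png",np.hstack([a,b]));np.save("s3.npy",d);np.save("s3i.npy",im)
E
```

```text
10.125 [ 436.20070266 -133.59082547  245.48788667] [ 1.07  0.5  -0.37  2.08 -0.78  0.92  2.35] [0.11 0.03 0.02] [ -66.2 -108.6  127.3] [-0.1 -0.7 -3.3] 52.92628679318329
u,v,w -147.4875772190278 29.271987237097022 -1.6058722441278874 to u=22 [  52.9   83.9 -140.5]
```

View pics/t3.png

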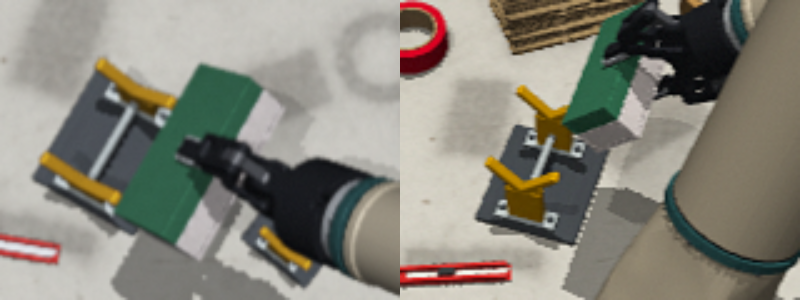

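The carton is held and shut, and both larger-cradle ribs are visible: in the left pane from (75,165) and (135,85). Next I measure the seat from the ribs and turn half way, checking q7.

Run:
```python
from h import *
C=np.array([481,-63,0.]);x=np.array([np.cos(YAW),np.sin(YAW),0]);y=np.array([-x[1],x[0],0])
for n,f,b in(("top","t3",(155,240,245,315)),("side","s3",(175,245,265,320))):
    im=np.load(f+"i.npy");d=np.load(f+".npy");h=cv2.cvtColor(im,cv2.COLOR_RGB2HSV)
    m=((h[...,0]>15)&(h[...,0]<30)&(h[...,1]>150)&(d>0)); k=np.zeros_like(m);k[b[0]:b[1],b[2]:b[3]]=m[b[0]:b[1],b[2]:b[3]]
    ys,xs=np.nonzero(k);X=back(n,np.c_[xs,ys],d[ys,xs]);q=np.c_[(X-C)@x,(X-C)@y,X[:,2]]
    q=q[(q[:,2]>50)&(q[:,2]<135)&(abs(q[:,0])<70)&(abs(q[:,1])<80)]
    for sg in(1,-1):
        r=q[q[:,1]*sg>0];print(n,sg,len(r),np.percentile(r,[3,25,50,75,97],axis=0).round(1).tolist())
        # top profile: max-z edge of V: bin by x
        for a in range(-50,60,10):
            z=r[(r[:,0]>=a)&(r[:,0]<a+10)]
            if len(z)>3: print("   ",a+5,len(z),np.percentile(z[:,2],85).round(),end="")
        print()
```

```text
top 1 189 [[-34.8, 49.5, 65.0], [-13.9, 52.5, 86.2], [9.5, 55.8, 96.9], [29.1, 59.2, 107.7], [45.8, 61.7, 116.4]]
    -35 16 117.0    -25 18 116.0    -15 22 104.0    -5 22 95.0    5 18 84.0    15 26 86.0    25 22 97.0    35 23 106.0    45 22 113.0
top -1 186 [[-33.9, -58.9, 56.9], [-11.8, -56.0, 81.3], [8.8, -52.3, 92.8], [26.1, -49.5, 106.5], [45.6, -48.2, 116.5]]
    -35 13 117.0    -25 18 116.0    -15 21 105.0    -5 22 93.0    5 21 84.0    15 27 86.0    25 25 93.0    35 21 106.0    45 18 113.0
side 1 225 [[-37.4, 48.1, 53.1], [-14.1, 53.8, 70.8], [5.0, 57.8, 87.6], [21.0, 59.5, 104.5], [39.8, 61.8, 116.6]]
    -35 16 118.0    -25 17 107.0    -15 36 94.0    -5 29 88.0    5 28 82.0    15 37 91.0    25 30 104.0    35 22 114.0    45 7 115.0
side -1 156 [[-15.7, -61.3, 52.6], [-2.5, -54.8, 66.6], [12.3, -51.6, 82.0], [23.2, -50.2, 96.9], [42.5, -48.2, 113.1]]
    -15 16 97.0    -5 28 86.0    5 27 81.0    15 33 92.0    25 23 100.0    35 18 111.0    45 10 116.0
```

Emit:
{"api": "play_rows", "payload": {"series": [[[0,0,0,1.6,2.7,-3.2,1],[0,0,0,2.94,4.83,-5.66,1],[0,0,0,2.94,4.83,-5.66,1],[0,0,0,2.94,4.83,-5.66,1],[0,0,0,0,0,0,1]]]}}

```text
clock: 10.85
eef_pos: [436.3, -133.5, 245.3]
tool_rot: [2.422, -0.341, 2.229]
force: [0.2, 0.2, -4.7]
width: 52.9
gripper_force: 65.3
```

```bash
python3 st.py
```

```text
10.85 [ 436.26888132 -133.50591965  245.33395652] [ 0.99  0.49 -0.25  2.08 -0.82  0.96  1.9 ] [-10.28 -17.16  20.13] [  55.7   91.4 -107.3] [ 0.2  0.2 -4.7] 52.92303978046708
u,v,w -147.30238680461008 29.239487546215543 -1.5917265825789428 to u=22 [  52.8   83.8 -140.4]
```

The ribs centre at y≈+1 mm relative to the start pose, so the seat is the start pose. q7 is decreasing as wanted, so I finish the turn.

Emit:
{"api": "play_rows", "payload": {"series": [[[0,0,0,2.93,4.81,-5.65,1],[0,0,0,2.93,4.81,-5.65,1],[0,0,0,2.93,4.81,-5.65,1],[0,0,0,2.93,4.81,-5.65,1],[0,0,0,2.93,4.81,-5.65,1],[0,0,0,2.93,4.81,-5.65,1],[0,0,0,2.93,4.81,-5.65,1],[0,0,0,2.93,4.81,-5.65,1],[0,0,0,2.93,4.81,-5.65,1],[0,0,0,2.93,4.81,-5.65,1],[0,0,0,2.93,4.81,-5.65,1],[0,0,0,2.93,4.81,-5.65,1],[0,0,0,2.93,4.81,-5.65,1],[0,0,0,2.93,4.81,-5.65,1],[0,0,0,2.93,4.81,-5.65,1],[0,0,0,2.93,4.81,-5.65,1],[0,0,0,2.93,4.81,-5.65,1],[0,0,0,2.93,4.81,-5.65,1],[0,0,0,2.93,4.81,-5.65,1],[0,0,0,0,0,0,1]]]}}

```text
clock: 13.35
eef_pos: [436.4, -133.5, 245.3]
tool_rot: [-2.358, -0.001, -0.543]
force: [-1.0, -0.5, -4.8]
width: 52.9
gripper_force: 65.2
```

```bash
python3 st.py
python3 - <<'E'
from h import *
im,d=get_image("top");a=cv2.resize(im[140:260,240:400],(400,300));np.save("t4.npy",d);np.save("t4i.npy",im)
im,d=get_image("side");b=cv2.resize(im[150:270,240:400],(400,300));save("t4.png",np.hstack([a,b]))
E
```

```text
13.35 [ 436.42926342 -133.54979736  245.33118006] [ 0.61  0.5   0.28  2.09 -0.98  1.16 -0.54] [ -65.9  -108.64  127.24] [ 0.1  0.  -0.2] [-1.  -0.5 -4.8] 52.92845611591673
u,v,w -147.268016942263 29.269930909797537 -1.4318913713225356 to u=22 [  52.7   83.8 -140.4]
```

View pics/t4.png

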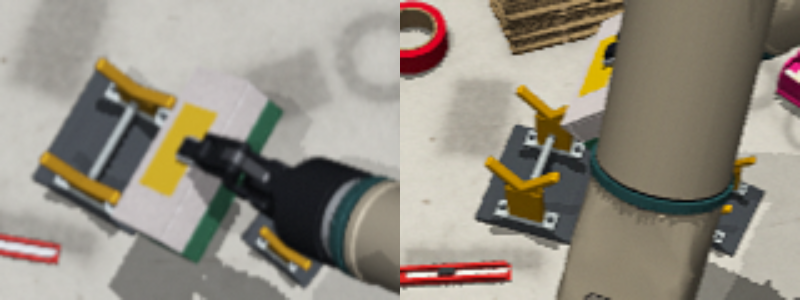

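The carton is now underside up: yellow field at (180,150), green lid edge below at (240,170), still shut. Next I lower it onto the approach line with a small v clearance.

Emit:
{"api": "play_rows", "payload": {"series": [[[0.1,0.2,-0.8,0,0,0,1],[0.2,0.3,-1.2,0,0,0,1],[0.2,0.2,-1.2,0,0,0,1],[0.2,0.2,-0.9,0,0,0,1],[0.5,0.8,-0.9,0,0,0,1],[0.7,1.2,-1.4,0,0,0,1],[0.7,1.2,-1.4,0,0,0,1],[0.5,0.8,-0.9,0,0,0,1],[0.4,0.6,-0.7,0,0,0,1],[0,0,0,0,0,0,1],[0,0,0,0,0,0,1]]]}}

```text
clock: 14.82
eef_pos: [471.4, -79.1, 151.7]
tool_rot: [-2.358, 0.001, -0.547]
force: [0.3, -1.0, -4.6]
width: 53.1
gripper_force: 65.2
```

```bash
python3 st.py
```

```text
14.825 [471.39191026 -79.07591372 151.725206  ] [ 0.83  0.66 -0.22  2.19 -1.09  0.74 -0.48] [  66.04  108.66 -127.35] [ 0.1 -0.1  0. ] [ 0.3 -1.  -4.6] 53.105379136807386
u,v,w -35.3221041128763 8.837005706584048 0.14202730103012406 to u=22 [ 17.7  29.4 -46.8]
```

Emit:
{"api": "play_rows", "payload": {"series": [[[0.4,0.6,-0.7,0,0,0,1],[0.4,0.7,-0.8,0,0,0,1],[0.4,0.7,-0.8,0,0,0,1],[0.4,0.6,-0.7,0,0,0,1],[0.3,0.5,-0.6,0,0,0,1],[0,0,0,0,0,0,1],[0,0,0,0,0,0,1]]]}}

```text
clock: 15.7
eef_pos: [490.3, -48.3, 115.7]
tool_rot: [-2.358, 0.001, -0.546]
force: [-0.1, -1.5, -3.7]
width: 52.9
gripper_force: 65.2
```

```bash
python3 st.py
```

```text
15.7 [490.33833913 -48.26214921 115.70167418] [ 0.95  0.78 -0.53  2.21 -1.09  0.48 -0.52] [  66.02  108.63 -127.4 ] [ 0.1 -0.1  0. ] [-0.1 -1.5 -3.7] 52.85961339274541
u,v,w 15.727934460942567 8.942077005299762 0.3226311761309182 to u=22 [ -1.3  -1.4 -10.8]
```

Emit:
{"api": "play_rows", "payload": {"series": [[[0,-0.1,-0.3,0,0,0,1],[-0.1,-0.1,-0.3,0,0,0,1],[0,0,-0.2,0,0,0,1],[0,0,0,0,0,0,1],[0,0,0,0,0,0,1]]]}}

```text
clock: 16.32
eef_pos: [489.3, -49.8, 107.7]
tool_rot: [-2.357, 0.001, -0.546]
force: [-0.4, -0.7, -3.0]
width: 52.9
gripper_force: 65.3
```

```bash
python3 st.py
```

```text
16.325 [489.34787916 -49.75341681 107.68195335] [ 0.96  0.8  -0.54  2.21 -1.09  0.46 -0.51] [  66.01  108.71 -127.35] [ 0.  -0.1 -0. ] [-0.4 -0.7 -3. ] 52.85843723888385
u,v,w 20.133868141160974 2.0064127278461843 0.2510659295987727 to u=22 [-0.3  0.  -2.7]
```

Emit:
{"api": "play_rows", "payload": {"series": [[[0,0,-0.1,0,0,0,1],[0,0,-0.1,0,0,0,1],[0,0,0,0,0,0,1],[0,0,0,0,0,0,1]]]}}

```text
clock: 16.82
eef_pos: [489.7, -49.7, 107.2]
tool_rot: [-2.355, -0.0, -0.546]
force: [-4.7, -6.3, 10.5]
width: 53.0
gripper_force: 67.0
```

```bash
python3 st.py
```

```text
16.825 [489.71791639 -49.68666648 107.19789613] [ 0.97  0.81 -0.55  2.21 -1.09  0.45 -0.5 ] [ -66.14 -108.78  127.2 ] [-0.  0. -0.] [-4.7 -6.3 10.5] 53.014321348001296
u,v,w 20.652413623065264 1.8403979182991854 0.5325694315552765 to u=22 [-0.6 -0.  -2.3]
```

Contact is made (10 N upward), so the carton is seated. I release it gently.

Emit:
{"api": "play_rows", "payload": {"series": [[[0,0,0.1,0,0,0,0.6],[0,0,0,0,0,0,0.4],[0,0,0,0,0,0,0.3],[0,0,0,0,0,0,0.2],[0,0,0,0,0,0,0.1],[0,0,0,0,0,0,0],[0,0,0,0,0,0,0],[0,0,0,0,0,0,0]]]}}

```text
clock: 17.82
eef_pos: [489.4, -49.7, 106.7]
tool_rot: [-2.357, 0.001, -0.546]
force: [0.6, 0.5, -0.7]
width: 85.9
gripper_force: 0.0
```

```bash
python3 st.py
python3 - <<'E'
from h import *
im,d=get_image("top");a=cv2.resize(im[140:260,240:400],(400,300))
im,d=get_image("side");b=cv2.resize(im[150:270,240:400],(400,300));save("t5.png",np.hstack([a,b]))
E
```

```text
17.825 [489.36484963 -49.72603716 106.71105069] [ 0.97  0.81 -0.55  2.21 -1.09  0.45 -0.51] [  66.01  108.71 -127.35] [ 0.  -0.1 -0. ] [ 0.6  0.5 -0.7] 85.89423085040858
u,v,w 20.843176802329523 1.342657682682363 0.25134224805005 to u=22 [-0.3  0.  -1.8]
```

View pics/t5.png

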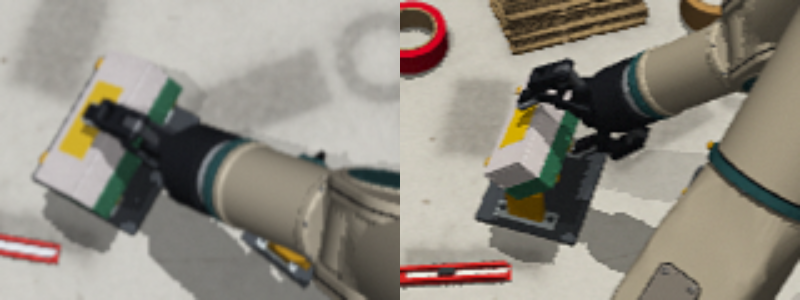

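The carton is seated in the cradle underside up (yellow field at (90,120), lid edge below at (145,150)), and the fingers are clear. I withdraw along -t.

Emit:
{"api": "play_rows", "payload": {"series": [[[-0.2,-0.3,0.4,0,0,0,0],[-0.4,-0.6,0.7,0,0,0,0],[-0.6,-1.0,1.1,0,0,0,0],[-0.6,-1.0,1.2,0,0,0,0],[-0.6,-1.0,1.2,0,0,0,0],[-0.6,-1.0,1.2,0,0,0,0],[-0.6,-1.0,1.2,0,0,0,0],[-0.6,-1.0,1.2,0,0,0,0],[-0.6,-1.0,1.2,0,0,0,0],[-0.6,-1.0,2,0,0,0,0],[0,0,2,0,0,0,0],[0,0,0,0,0,0,0],[0,0,0,0,0,0,0],[0,0,0,0,0,0,0]]]}}

```text
clock: 19.68
eef_pos: [435.0, -138.4, 240.2]
tool_rot: [-2.357, 0.002, -0.546]
force: [-0.1, -1.0, 0.1]
width: 85.4
gripper_force: 0.0
```

```bash
python3 st.py
python3 - <<'E'
from h import *
im,d=get_image("top");a=cv2.resize(im[140:260,240:400],(400,300))
h=cv2.cvtColor(im,cv2.COLOR_RGB2HSV);m=(d>0)&(h[...,2]>90);m&=((h[...,1]<60)|((h[...,0]>20)&(h[...,0]<32)))
k=np.zeros_like(m);k[155:235,245:318]=m[155:235,245:318];ys,xs=np.nonzero(k);X=back("top",np.c_[xs,ys],d[ys,xs])
t,v=axes();w=np.cross(t,v);e=X-np.array([481,-63,120.5]);r=e[(abs(e@v-27)<6)&(abs(e@t)<45)&(abs(e@w)<100)]
print(len(r),[np.percentile(r@q,[1,50,99]).round(1) for q in(t,v,w)])
im,d=get_image("side");b=cv2.resize(im[150:270,240:400],(400,300));save("t6.png",np.hstack([a,b]))
E
```

```text
19.675 [ 434.97795844 -138.41476258  240.17407452] [ 1.07  0.52 -0.36  2.08 -0.77  0.92 -0.78] [  65.92  108.75 -127.3 ] [-0.  -0.1 -0. ] [-0.1 -1.   0.1] 85.35126995378087
u,v,w -147.09391850218822 22.150780753417607 -0.1445293169678834 to u=22 [  54.1   88.7 -135.2]
1140 [array([-31. ,  -3.2,  38.1]), array([21.5, 29.6, 32. ]), array([-76.7,  -4.1,  70.4])]
```

View pics/t6.png

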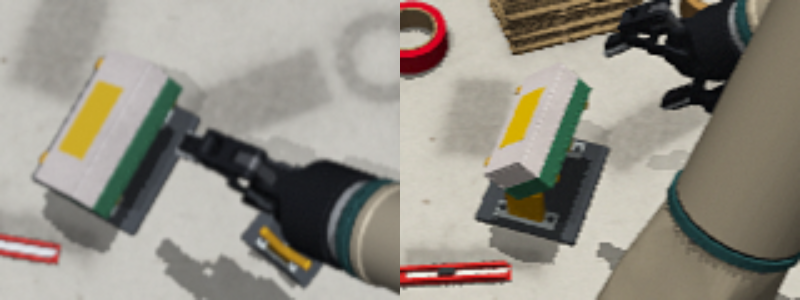

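The carton is seated within a few mm of the seat, underside up at (95,110), lid shut, and the gripper is clear of it. I hand the job in.

```bash
python3 -c "
from cell import workorder
print(workorder.finish_job())"
```

```text
the job is handed in; nothing more can be done
None
```

The carton is turned over and back in the middle of the larger cradle, underside up with the lid shut, and the job is handed in at about 20 s; the verdict was not reported back to me.

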